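# Wedge the spring catch and take the instrument cassette out of its dock

### The job

The blue instrument cassette is locked in its aluminium dock by the red spring catch across the mouth. Drive the yellow wedge in between the dock's rail and the catch's roller until it holds the catch fully open by itself, let go of it, then slide the cassette out through the mouth and set it down flat in the middle of the green mat. Leave the wedge holding the catch open, keep the cassette level and leave everything else on the bench undisturbed.

Things in the scene. Friction and masses are not known exactly. Their poses are not given: they have to be found in the camera images.
- dock: Fixed aluminium dock: a floorless channel between two rails on the bench. Origin: on the bench at the middle of the cassette's home place; z up, +x to the closed back, -x out of the open mouth. Rails 39 mm high, x = -60 to +85 mm, |y| = 42 to 54 mm. Back stop at x = 62 to 72 mm, as high. The catch is on the +y side.
- mouth (a point): Point at the middle of the dock's mouth, dock x = -60, y = 0, z = 36 mm. Lips on the rails (x = -50 to +72 mm, z = 33 to 39 mm) reach inward to |y| = 28 mm, so the cassette cannot be lifted out: it must slide along dock -x by about 115 mm until it is clear of them.
- fence (a point): Back end of the outer face of the dock's +y rail, dock x = 85, y = 54, z = 20 mm. This flat face, along dock x, is the fence that the wedge's flat face slides on. The wedge enters from the back (+x) end, or from above.
- catch (a joint): Red spring catch sliding along dock +y: 0 shut, 0.036 m end stop, spring 2 N shut to 5 N open. z = 6 to 36 mm. Shut: cross bar at dock x = -78 to -64, y = 22 to 86 mm blocks the mouth; side arm at y = 74 to 84 mm runs back to x = 68 mm and carries the roller. Clears the cassette above 0.022 m; the fully driven wedge holds it at 0.026 m.
- roller (a point): Centre of the top of the catch's upright steel roller (does not spin), radius 8 mm; shut, at dock x = 60, y = 74, z = 36 mm, with a 12 mm gap to the fence. The wedge, pushed thin end first along dock -x through this gap with some 10 to 15 N, opens the catch fully once its thin end is past dock x = -30 mm; it must stop before x = -60 mm (cross bar).
- cassette: Blue loose instrument cassette, 120 x 80 x 30 mm (x, y, z), about 0.45 kg, with an upright steel fin at the middle of its top to hold it by: 50 mm along x, 14 mm thick in y, its top 78 mm above the underside. Origin: centre of the underside. It starts home in the dock, axes as the dock's.
- wedge: Yellow loose wedge standing on the bench, 160 x 38 x 40 mm (x, y, z), 0.18 kg. Origin: centre of the underside. x = -80 (blunt end) to -10 mm: full 38 mm thick. From there the -y face slopes to the thin end at x = +80 mm. The +y face (y = 19 mm) is flat throughout and goes on the fence. Fully in: its +x along dock -x, origin near dock x = 35, y = 73 mm.
- nose (a point): Middle of the wedge's thin end, 4 mm thick there: wedge x = 80, y = 17, z = 20 mm.
- mat: Fixed green mat on the bench, 190 x 190 mm, 2 mm thick. Origin: centre of its underside.
- bottle: Bystander: amber bottle, radius 27 mm, 115 mm high, origin centre of the underside.
- jar: Bystander: glass jar, radius 30 mm, 80 mm high, origin centre of the underside.
- basin: Bystander: steel bowl, radius 55 mm, 35 mm high, origin centre of the underside.
- dish: Bystander: clear closed round dish, radius 45 mm, 18 mm high, origin centre of the underside.
- pot: Bystander: white specimen pot with an orange cap, radius 25 mm, 60 mm high, origin centre of the underside; beside the dock's mouth or beside the wedge's way in.
- beaker: Bystander: open glass beaker, radius 25 mm, 60 mm high, origin centre of the underside; beside the wedge's way in or beside the dock's mouth.
- forceps: Bystander: blue forceps lying along their x, 122 mm long, 12 mm wide, 8 mm high, origin near the middle of the underside.
- stone: Bystander: white sharpening stone, 110 x 40 x 30 mm (x, y, z), origin centre of the underside.
Not all that is in view belongs to the job. Leave any purple look-alike of the dock alone.

How it is judged:
By the outcome, as a careful person would: the job done as asked, in the order asked, and still so for the second after the job is handed in, with the robot touching nothing.
It also fails if it takes over 64 s, if anything falls off the work surface, if the arm or the gripper's body presses on something with over 40 N, if the wrist force passes 120 N, or if a joint passes its speed limit or range.

### The arm

A 6-joint arm with a two-finger parallel gripper is mounted at the origin on the work surface. World frame = base frame: x ahead of the robot, y to its left, z up, the work surface at z = 0. Lengths are in m, angles in rad, forces in N, time in s.
With the tool pointing down it reaches from about 0.375 to 0.975 m from the base axis. Payload 3.8 kg.
Tool frame: the origin (TCP) lies midway between the tips of the shut fingers; the grasp point (between the pads) lies arm.grip_depth behind it (arm.grip_depth is the distance from the TCP to the grasp point, in m); z points along the fingers, y is the line along which they close (so a half turn about z gives the same grasp; the last joint's range is limited). The gripper opens to 85 mm and grips with 20 to 120 N. Pads are 22 mm wide; open, the fingers measure 114 mm over their backs; the gripper's body (76 mm by 85 mm) begins 54 mm behind the grasp point. The pads swing forward as they close: fully open they stand 13 mm farther back than shut.
Start: joints at [-1.152, 0.264, 1.604, -0, 1.274, -0.037], TCP at [0.297, -0.606, 0.231] pointing down, gripper open.
Joint ranges: [-2.63, 2.63], [-0.94, 2.18], [0.31, 2.57], [-1.31, 4.45], [0, 2.66], [-2.55, 2.55]. Speed limits (rad/s): [2.57, 2.57, 3.14, 3.14, 3.14, 3.14].

### API

Orientations are given as a rotation vector (axis times angle).
In Python, from workcell import arm, eyes, recognise, landmark_of gives the robot as it stands.
- The arm moves only by the shell command python3 -m inch 'ROWS' [FORCE]. ROWS is JSON, a list of rows, each an object of numbers: "gripper": the finger opening in m, from 0 to 0.0854; "tx", "ty", "tz": the shift along the world's x, y, z in m; "ax", "ay", "az": the turn, a rotation vector about the world's x, y, z in rad. A call has 1 to 10 rows; each row shifts and turns the commanded pose from where the row before left it; what a row does not reach is not made up. A row lasts 1/10 s, in which the tool goes at most 50 mm and 8.59 degrees, less where a joint would pass 70% of its speed; a pose out of reach is approached as far as the arm can. A call is refused whole if a number of a shift passes 0.05 or a number of a turn 0.15, either way. A call with a gripper value outside its range is refused whole. The fingers move at their own pace and stop on an object; FORCE is the grip in N (left out, the last holds). Time passes only in rows, so rows that do not move let the fingers close. It gives the time, the measured TCP pose, the force, the opening and the grip force at its end, in the units of the state.
- arm.get_state(): the state, without advancing time (a new reading comes with each control period).
- eyes.camera(name): name is "side" or "top" or "wrist"; returns a dict with "color" (420x560x3 uint8, red, green, blue), "range_z" (420x560 float32, m along the optical axis (not along the pixel's ray), 0 where there is no reading), "fx", "fy", "cx", "cy" (pixels), "world_from_camera" (4x4, takes a point from camera to world coordinates). Camera axes: x right, y down, z forward; pixel columns grow to the right and rows downward; lengths in m; the calibration is good to about 2 mm. A picture is of the moment at which its call begins.
- arm.close_job(): hands the job in; it is judged then, once.
Trained networks look in a picture, given as the dict that the camera call returned (one of the last four; its "shot" number tells which), for a name from the list of things; names that differ only in an ending like _2 or _b are one class to them, and where a whole thing is asked for, a point or a joint stands for the part that bears it (a point fixed in the world has none). Each returns a list of dicts, best first, with "score" (0 to 1); they miss things now and then, are a little off and sometimes report something else, mostly with a low value. They report only what shows in the picture. A call takes as long as a camera call. They do not tell look-alikes from the thing itself.
- recognise(query, picture): "uv" ([column, row] in pixels, amid what is visible of it).
- landmark_of(query, picture): "uv" ([column, row] in pixels: a listed point, or the origin of a listed thing).
The state is a dict: "t": time; "qpos": joint angles; "dq": joint speeds; "tau": joint torques, N m; "eef_pos": TCP position; "tool_rot": TCP orientation; "contact_force": force on the tool from outside, world axes, zero at the start; "torque": the same for the moment, N m; "finger_gap": finger opening in m; "grip_force": force on a finger pad.
Only numpy, scipy, OpenCV 4.12 (cv2) and the standard library are available. Lean on these libraries where they do the work, as an engineer would, in place of code of your own. Each camera call takes 0.05 s, during which the arm holds its last target. There are 200 camera calls.

## Working session

There is one attempt and no reset: what is moved stays moved. The work goes in short steps, Python scripts to look and compute and a shell command to move; the robot and the scene stay as the last step left them, time stands still between calls to the robot, and variables do not carry over. Pictures are saved under pics/ and viewed, at most 10 in all, crops included, and the job is handed in when it is done.

```bash
mkdir -p pics; ls
cat > h.py <<'E'
import numpy as np, cv2
from workcell import arm, eyes, recognise, landmark_of
def world(p,uv,z=None):
    u,v=uv; T=np.array(p["world_from_camera"])
    r=np.array([(u-p["cx"])/p["fx"],(v-p["cy"])/p["fy"],1.0])
    if z is None:
        a=p["range_z"][int(round(v))-1:int(round(v))+2,int(round(u))-1:int(round(u))+2]; a=a[a>0]
        d=np.median(a) if a.size else np.nan
    else:
        d=(z-T[2,3])/(T[:3,:3]@r)[2]
    return (T@np.append(r*d,1))[:3]
def save(p,n,box=None,s=1):
    c=p["color"][:,:,::-1]
    if box: c=c[box[1]:box[3],box[0]:box[2]]
    cv2.imwrite("pics/"+n,cv2.resize(c,None,fx=s,fy=s,interpolation=cv2.INTER_CUBIC))
E
python3 - <<'E'
from h import *
np.set_printoptions(precision=3,suppress=True)
print(arm.get_state()["eef_pos"],arm.get_state()["tool_rot"],arm.grip_depth)
p=eyes.camera("top"); s=eyes.camera("side")
save(p,"top.png",s=1.4); save(s,"side.png",s=1.4)
Z=dict(dock=0,mouth=.036,fence=.02,roller=.036,cassette=0,wedge=0,nose=.02,mat=0,bottle=0,jar=0,basin=0,dish=0,pot=0,beaker=0,forceps=0,stone=0)
for n,z in Z.items():
    for r in landmark_of(n,p)[:3]:
        print(n,np.array(r["uv"]),round(r["score"],2),world(p,r["uv"],z))
E
```

```text
pics
[ 0.297 -0.605  0.23 ] [-3.058 -0.709  0.001] 0.0187
dock [120.6 310. ] 0.87 [ 0.213  0.405 -0.   ]
dock [250.1 193.3] 0.57 [0.539 0.043 0.   ]
dock [147.3 181.4] 0.43 [0.579 0.342 0.   ]
mouth [ 94.2 301.9] 0.94 [0.237 0.466 0.036]
mouth [226.3 187. ] 0.61 [0.551 0.108 0.036]
mouth [243.5 192.9] 0.6 [0.533 0.059 0.036]
fence [278.3 171.9] 0.95 [ 0.597 -0.04   0.02 ]
fence [225.5 191. ] 0.63 [0.543 0.112 0.02 ]
roller [270.  167.3] 0.97 [ 0.607 -0.017  0.036]
roller [141.8 286.1] 0.71 [0.277 0.338 0.036]
cassette [245.7 192. ] 0.71 [0.543 0.056 0.   ]
wedge [374.1 179.3] 0.81 [ 0.575 -0.319 -0.   ]
nose [350.7 171.8] 0.96 [ 0.594 -0.249  0.02 ]
nose [200.4 229.3] 0.6 [0.434 0.182 0.02 ]
nose [295.2 142.5] 0.44 [ 0.684 -0.09   0.02 ]
mat [147.3 184. ] 0.62 [0.571 0.341 0.   ]
mat [351.7 173.9] 0.25 [ 0.592 -0.254  0.   ]
bottle [188.5 272.4] 0.92 [0.314 0.218 0.   ]
bottle [349.2 175.9] 0.41 [ 0.587 -0.247  0.   ]
bottle [310.7 250.5] 0.22 [ 0.371 -0.129 -0.   ]
jar [209.2 134.2] 0.71 [0.719 0.163 0.   ]
basin [255.  119.2] 0.65 [ 0.763  0.028 -0.   ]
dish [255.8 121.3] 0.61 [ 0.757  0.025 -0.   ]
pot [201.1 230.7] 0.64 [0.432 0.183 0.   ]
beaker [298.  140.4] 0.64 [ 0.696 -0.099  0.   ]
forceps [312.9 248.3] 0.74 [ 0.377 -0.136  0.   ]
stone [442.2 196.1] 0.76 [ 0.523 -0.515 -0.   ]
```

View pics/top.png

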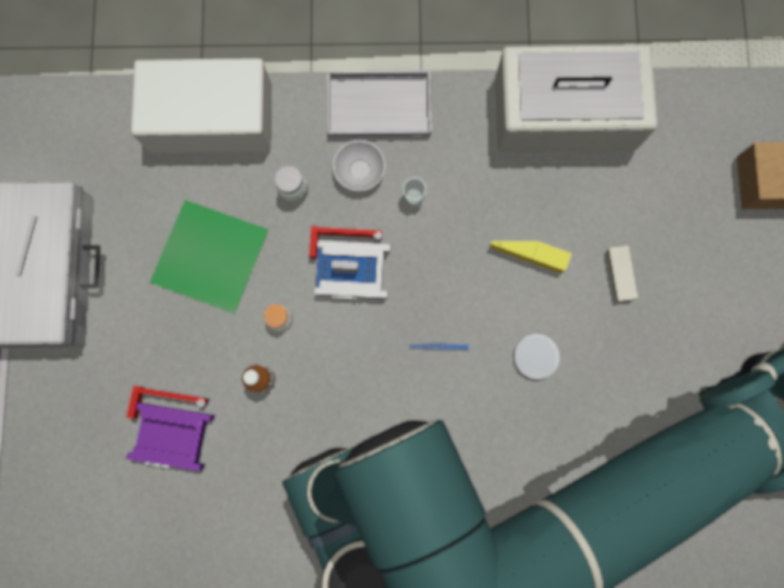

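View pics/side.png

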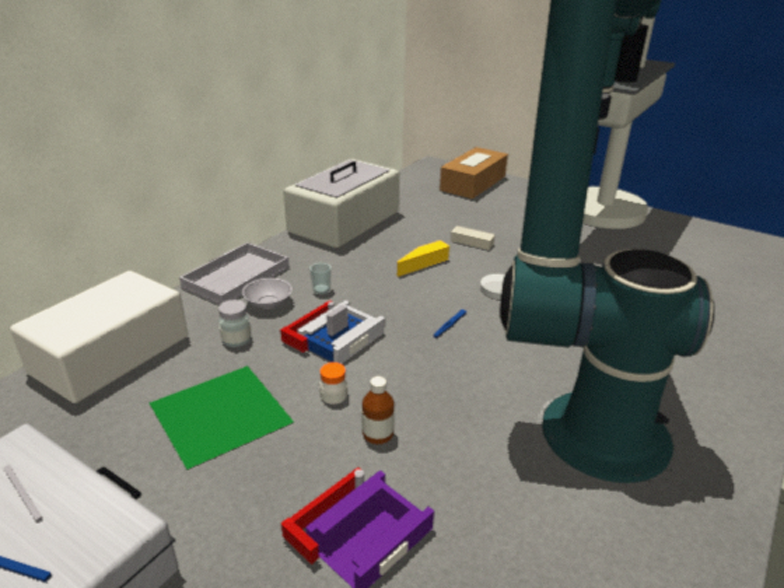

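The top view shows two docks. The purple look-alike is at (120,310). The aluminium dock with the blue cassette and fin is at (250,190), matches the description, and is the one I'll use. Its mouth faces the mat at (148,182). The wedge is at (377,181), with its thin end pointing at the dock. The beaker at (296,138) is beside the wedge's way in, and the pot at (198,228) is beside the mouth.

```bash
python3 -m inch '[{"tx":0.034,"ty":0.035,"tz":0.01,"az":0.13},{"tx":0.034,"ty":0.035,"tz":0.01,"az":0.13},{"tx":0.034,"ty":0.035,"tz":0.01,"az":0.13},{"tx":0.034,"ty":0.035,"tz":0.01,"az":0.13},{"tx":0.034,"ty":0.035,"tz":0.01,"az":0.13},{"tx":0.034,"ty":0.035,"az":0.13},{"tx":0.034,"ty":0.035,"az":0.13},{"tx":0.034,"ty":0.035,"az":0.13},{},{}]'
python3 - <<'E'
from h import *
np.set_printoptions(precision=3,suppress=True)
p=eyes.camera("wrist"); save(p,"w1.png",s=1.4)
for n,z in dict(wedge=0,nose=.02).items():
    for r in landmark_of(n,p)[:3]:
        print(n,np.array(r["uv"]),round(r["score"],2),world(p,r["uv"],z))
hsv=cv2.cvtColor(p["color"],cv2.COLOR_RGB2HSV)
m=cv2.inRange(hsv,(20,120,80),(35,255,255)); v,u=np.nonzero(m)
P=np.array([world(p,(a,b)) for a,b in zip(u,v) if 1<a<558 and 1<b<418]); t=P[P[:,2]>.034]
print(len(P),len(t),np.median(t[:,2]))
q,(w,h_),ang=cv2.minAreaRect((t[:,:2]*1000).astype(np.float32)); print(q,w,h_,ang)
hull=cv2.approxPolyDP(cv2.convexHull((t[:,:2]*1000).astype(np.float32)),4,True); print(hull[:,0])
print(np.array(p["world_from_camera"]))
E
```

```text
schema error: expected keys gripper, tx, ty, tz, ax, ay, az
Traceback (most recent call last):
IndexError: too many indices for array: array is 1-dimensional, but 2 were indexed
```

```bash
python3 -m inch '[{"gripper":0.085,"tx":0.034,"ty":0.035,"tz":0.01,"ax":0,"ay":0,"az":0.13},{"gripper":0.085,"tx":0.034,"ty":0.035,"tz":0.01,"ax":0,"ay":0,"az":0.13},{"gripper":0.085,"tx":0.034,"ty":0.035,"tz":0.01,"ax":0,"ay":0,"az":0.13},{"gripper":0.085,"tx":0.034,"ty":0.035,"tz":0.01,"ax":0,"ay":0,"az":0.13},{"gripper":0.085,"tx":0.034,"ty":0.035,"tz":0.01,"ax":0,"ay":0,"az":0.13},{"gripper":0.085,"tx":0.034,"ty":0.035,"tz":0,"ax":0,"ay":0,"az":0.13},{"gripper":0.085,"tx":0.034,"ty":0.035,"tz":0,"ax":0,"ay":0,"az":0.13},{"gripper":0.085,"tx":0.034,"ty":0.035,"tz":0,"ax":0,"ay":0,"az":0.13},{"gripper":0.085,"tx":0,"ty":0,"tz":0,"ax":0,"ay":0,"az":0},{"gripper":0.085,"tx":0,"ty":0,"tz":0,"ax":0,"ay":0,"az":0}]'
cat > look.py <<'E'
from h import *
import sys
np.set_printoptions(precision=4,suppress=True)
p=eyes.camera("wrist"); save(p,sys.argv[1],s=1.4)
for n,z in dict(wedge=0,nose=.02).items():
    for r in landmark_of(n,p)[:3]:
        print(n,np.array(r["uv"]),round(r["score"],2),world(p,r["uv"],z))
hsv=cv2.cvtColor(p["color"],cv2.COLOR_RGB2HSV)
m=cv2.inRange(hsv,(20,120,80),(35,255,255)); v,u=np.nonzero(m)
P=np.array([world(p,(a,b)) for a,b in zip(u,v) if 1<a<558 and 1<b<418]).reshape(-1,3); t=P[P[:,2]>.034]
print(len(P),len(t))
if len(t):
    f=(t[:,:2]*1000).astype(np.float32)
    print(np.median(t[:,2]),cv2.minAreaRect(f)); print(cv2.approxPolyDP(cv2.convexHull(f),3,True)[:,0])
print(np.array(p["world_from_camera"]))
E
python3 look.py w1.png
```

```text
t: 2.05
eef_pos: [0.5699, -0.3249, 0.2812]
tool_rot: [-2.301, -2.139, 0.001]
contact_force: [0.2, -1.3, -0.2]
finger_gap: 0.0848
grip_force: 0.0
wedge [279.3 167.2] 0.65 [ 0.5746 -0.3293 -0.    ]
wedge [284.9  92.8] 0.35 [ 0.5867 -0.2457  0.    ]
nose [285.8  93.9] 0.78 [ 0.587 -0.247  0.02 ]
3760 3656
0.03889586121736879 ((574.0379638671875, -327.71697998046875), (159.78440856933594, 38.13911437988281), 68.57660675048828)
[[ 587.6928 -247.2528]
 [ 527.9745 -392.9073]
 [ 559.1038 -407.6793]
 [ 563.9939 -404.3917]
 [ 587.0453 -346.1251]]
[[ 0.9973 -0.0692 -0.0237  0.5752]
 [-0.0731 -0.9498 -0.3042 -0.2482]
 [-0.0015  0.3051 -0.9523  0.4228]
 [ 0.      0.      0.      1.    ]]
```

```bash
python3 -m inch '[{"gripper":0.085,"tx":-0.007,"ty":-0.021,"tz":-0.04,"ax":0,"ay":0,"az":-0.1},{"gripper":0.085,"tx":-0.007,"ty":-0.021,"tz":-0.04,"ax":0,"ay":0,"az":-0.1},{"gripper":0.085,"tx":-0.006,"ty":-0.02,"tz":-0.04,"ax":0,"ay":0,"az":-0.105},{"gripper":0.085,"tx":0,"ty":0,"tz":-0.04,"ax":0,"ay":0,"az":0},{"gripper":0.085,"tx":0,"ty":0,"tz":-0.04,"ax":0,"ay":0,"az":0},{"gripper":0.085,"tx":0,"ty":0,"tz":-0.03,"ax":0,"ay":0,"az":0},{"gripper":0.085,"tx":0,"ty":0,"tz":-0.025,"ax":0,"ay":0,"az":0},{"gripper":0.085,"tx":0,"ty":0,"tz":-0.02,"ax":0,"ay":0,"az":0},{"gripper":0.085,"tx":0,"ty":0,"tz":0,"ax":0,"ay":0,"az":0}]'
python3 -m inch '[{"gripper":0.03,"tx":0,"ty":0,"tz":0,"ax":0,"ay":0,"az":0},{"gripper":0.03,"tx":0,"ty":0,"tz":0,"ax":0,"ay":0,"az":0},{"gripper":0.03,"tx":0,"ty":0,"tz":0,"ax":0,"ay":0,"az":0},{"gripper":0.03,"tx":0,"ty":0,"tz":0,"ax":0,"ay":0,"az":0},{"gripper":0.03,"tx":0,"ty":0,"tz":0,"ax":0,"ay":0,"az":0},{"gripper":0.03,"tx":0,"ty":0,"tz":0,"ax":0,"ay":0,"az":0},{"gripper":0.03,"tx":0,"ty":0,"tz":0,"ax":0,"ay":0,"az":0},{"gripper":0.03,"tx":0,"ty":0,"tz":0,"ax":0,"ay":0,"az":0}]' 90
```

```text
t: 3.1
eef_pos: [0.5452, -0.3876, 0.0024]
tool_rot: [-2.598, -1.754, 0.004]
contact_force: [-1.7, 0.7, -0.1]
finger_gap: 0.085
grip_force: 0.0
t: 3.9
eef_pos: [0.5506, -0.3893, 0.0086]
tool_rot: [2.598, 1.76, 0.002]
contact_force: [1.0, -0.7, 6.7]
finger_gap: 0.0364
grip_force: 90.8
```

```bash
python3 -m inch '[{"gripper":0.03,"tx":0,"ty":0,"tz":0.03,"ax":0,"ay":0,"az":0},{"gripper":0.03,"tx":0,"ty":0,"tz":0.04,"ax":0,"ay":0,"az":0},{"gripper":0.03,"tx":0.009,"ty":0.02,"tz":0.03,"ax":0,"ay":0,"az":0.066},{"gripper":0.03,"tx":0.01,"ty":0.03,"tz":0.03,"ax":0,"ay":0,"az":0.065},{"gripper":0.03,"tx":0.015,"ty":0.04,"tz":0.021,"ax":0,"ay":0,"az":0.065},{"gripper":0.03,"tx":0.015,"ty":0.045,"tz":0,"ax":0,"ay":0,"az":0.065},{"gripper":0.03,"tx":0.015,"ty":0.045,"tz":0,"ax":0,"ay":0,"az":0.065},{"gripper":0.03,"tx":0,"ty":0.03,"tz":0,"ax":0,"ay":0,"az":0},{"gripper":0.03,"tx":0,"ty":0,"tz":0,"ax":0,"ay":0,"az":0},{"gripper":0.03,"tx":0,"ty":0,"tz":0,"ax":0,"ay":0,"az":0}]'
python3 look.py w2.png
cat > dock.py <<'E'
from h import *
np.set_printoptions(precision=4,suppress=True)
import sys
p=eyes.camera(sys.argv[1]) 
for n,z in dict(dock=0,mouth=.036,fence=.02,roller=.036,cassette=0,beaker=0,pot=0,nose=.02,wedge=0).items():
    for r in landmark_of(n,p)[:2]:
        print(n,np.array(r["uv"]),round(r["score"],2),world(p,r["uv"],z))
H,W=p["range_z"].shape; u,v=np.meshgrid(np.arange(W),np.arange(H)); d=p["range_z"]
C=np.stack([(u-p["cx"])/p["fx"]*d,(v-p["cy"])/p["fy"]*d,d],-1)
T=np.array(p["world_from_camera"]); P=C@T[:3,:3].T+T[:3,3]
np.savez("cl.npz",P=P,c=p["color"],d=d)
E
python3 dock.py wrist
```

```text
t: 4.9
eef_pos: [0.6127, -0.1771, 0.1568]
tool_rot: [-2.278, -2.163, 0.002]
contact_force: [0.2, -1.1, -2.8]
finger_gap: 0.0368
grip_force: 90.7
wedge [273.6 123.1] 0.93 [ 0.6142 -0.1212  0.    ]
36534 36474
0.18716083041421103 ((614.025146484375, -133.3148193359375), (115.68864440917969, 39.635337829589844), 86.31095123291016)
[[ 618.8248  -75.8201]
 [ 598.1236  -74.8129]
 [ 593.321  -188.6636]
 [ 629.8085 -192.0897]
 [ 633.6337 -120.9464]]
[[ 0.9986 -0.049  -0.0179  0.6165]
 [-0.0521 -0.9511 -0.3046 -0.1003]
 [-0.0021  0.3051 -0.9523  0.2985]
 [ 0.      0.      0.      1.    ]]
beaker [374.6  79.5] 0.95 [ 0.6954 -0.0944  0.    ]
wedge [269.7 122.5] 0.79 [ 0.6115 -0.1226  0.    ]
```

View pics/w2.png

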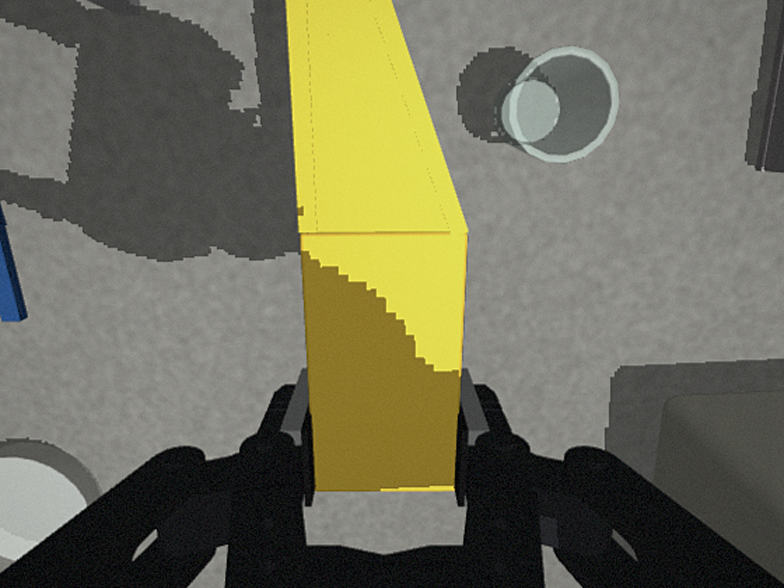

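The wedge is gripped at its blunt end and held straight. The beaker is at display (560,105). The dock is out of this view, so I'll go higher and further over with the wedge held off to the side.

```bash
python3 -m inch '[{"gripper":0.03,"tx":0.014,"ty":0.037,"tz":0.022,"ax":0,"ay":0,"az":0},{"gripper":0.03,"tx":0.014,"ty":0.037,"tz":0.022,"ax":0,"ay":0,"az":0},{"gripper":0.03,"tx":0.014,"ty":0.037,"tz":0.022,"ax":0,"ay":0,"az":0},{"gripper":0.03,"tx":0.014,"ty":0.037,"tz":0.022,"ax":0,"ay":0,"az":0},{"gripper":0.03,"tx":0.014,"ty":0.037,"tz":0.022,"ax":0,"ay":0,"az":0},{"gripper":0.03,"tx":0.014,"ty":0.037,"tz":0.022,"ax":0,"ay":0,"az":0},{"gripper":0.03,"tx":0,"ty":0,"tz":0,"ax":0,"ay":0,"az":0},{"gripper":0.03,"tx":0,"ty":0,"tz":0,"ax":0,"ay":0,"az":0},{"gripper":0.03,"tx":0,"ty":0,"tz":0,"ax":0,"ay":0,"az":0}]'
python3 dock.py wrist
python3 - <<'E'
import numpy as np,cv2
z=np.load("cl.npz"); c=z["c"]; cv2.imwrite("pics/w3.png",cv2.resize(c[:,:,::-1],None,fx=1.4,fy=1.4))
P=z["P"]; 
s=(P[...,2]>.033)&(P[...,2]<.045)&(P[...,0]>.46)&(P[...,0]<.66)&(P[...,1]>-.1)&(P[...,1]<.17)&(z["d"]>0)
# bird's-eye 1mm map of tops
img=np.zeros((270,200,3),np.uint8)
i=((.17-P[...,1][s])*1000).astype(int).clip(0,269); j=((P[...,0][s]-.46)*1000).astype(int).clip(0,199); img[i,j]=c[s]
cv2.imwrite("pics/bev.png",cv2.resize(img[:,:,::-1],None,fx=2.2,fy=2.2,interpolation=cv2.INTER_NEAREST))
E
```

```text
t: 6.45
eef_pos: [0.6964, 0.0433, 0.2881]
tool_rot: [-2.28, -2.16, 0.003]
contact_force: [1.0, -0.5, -2.6]
finger_gap: 0.0367
grip_force: 90.9
dock [144.  166.1] 0.89 [ 0.5371  0.0477 -0.    ]
fence [191.  238.2] 0.88 [ 0.5877 -0.041   0.02  ]
fence [271.5 123. ] 0.66 [0.6945 0.0915 0.02  ]
roller [284.4  59.9] 0.67 [0.7114 0.1543 0.036 ]
roller [203.3 224.4] 0.65 [ 0.6086 -0.0182  0.036 ]
cassette [147.9 163.5] 0.81 [0.5423 0.0506 0.    ]
cassette [ 55.8 302.6] 0.26 [ 0.3845 -0.1338  0.    ]
pot [39.8 48.2] 0.8 [0.4441 0.184  0.    ]
wedge [273.  125.2] 0.61 [0.6959 0.0875 0.    ]
```

View pics/w3.png

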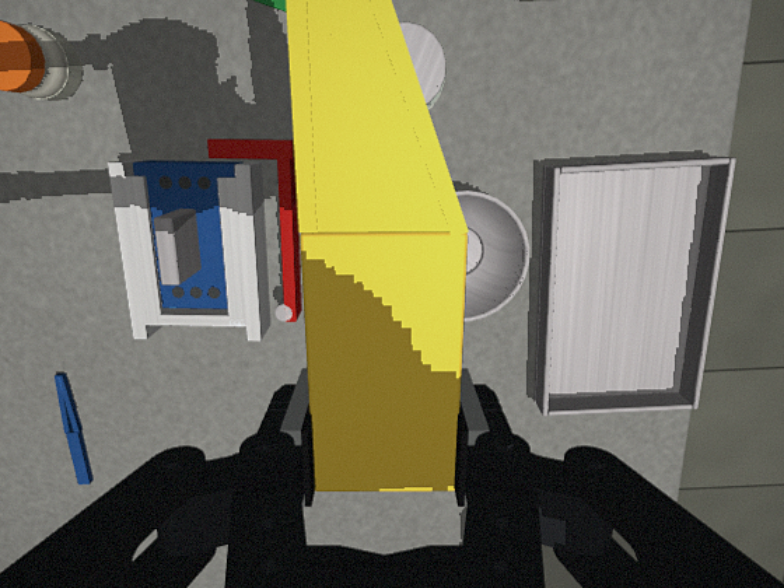

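The aluminium dock is fully in view: rails at display (110–265, 160–338), roller at (284,313), red catch at (250,150). I'll fit the rail outline from depth.

```bash
cat > fit.py <<'E'
import numpy as np,cv2
z=np.load("cl.npz"); P=z["P"]; c=z["c"]; hsv=cv2.cvtColor(c,cv2.COLOR_RGB2HSV)
reg=(P[...,0]>.46)&(P[...,0]<.68)&(P[...,1]>-.1)&(P[...,1]<.17)&(z["d"]>0)
s=reg&(P[...,2]>.036)&(P[...,2]<.043)&(hsv[...,1]<50)&(P[...,0]<.603)
s=cv2.morphologyEx(s.astype(np.uint8),cv2.MORPH_OPEN,np.ones((3,3)))>0
f=(P[s][:,:2]*1000).astype(np.float32)
r=cv2.minAreaRect(f); print(len(f),r); b=cv2.boxPoints(r); print(b)
a=r[2]; a=a if r[1][0]>r[1][1] else a-90   # long side direction
t=np.radians(a); x=np.array([np.cos(t),np.sin(t)]); x=x if x[1]<0 else -x
y=np.array([-x[1],x[0]]); o=np.array(r[0])-12.5*x
print("yaw",np.degrees(np.arctan2(x[1],x[0])),"origin",o,"x",x,"y",y, "medz",np.median(P[s][:,2]))
loc=lambda q:np.stack([(q-o)@x,(q-o)@y],-1)
w=reg&(hsv[...,1]<50)&(P[...,2]>.032)&(P[...,2]<.040); L=loc(P[w][:,:2]*1000); L=L[(L[:,1]>60)&(L[:,1]<112)&(L[:,0]>40)&(L[:,0]<80)]
if len(L): print("roller",len(L),L.min(0),L.max(0))
w=reg&(P[...,2]>.028)&(P[...,2]<.042)&((hsv[...,0]<8)|(hsv[...,0]>172))&(hsv[...,1]>150); L=loc(P[w][:,:2]*1000)
if len(L): print("red",L.min(0),L.max(0))
w=reg&(P[...,2]>.070)&(P[...,2]<.085)&(hsv[...,1]<60); L=loc(P[w][:,:2]*1000)
L=L[(abs(L[:,0])<150)&(abs(L[:,1])<35)]
if len(L): print("fin",len(L),L.min(0),L.max(0),np.median(P[w][:,2]))
w=reg&(P[...,2]>.034)&(P[...,2]<.046)&cv2.inRange(hsv,(20,120,50),(35,255,255)).astype(bool); L=loc(P[w][:,:2]*1000)
if len(L): print("wedge",len(L),L.min(0),L.max(0)); print(cv2.approxPolyDP(cv2.convexHull(L.astype(np.float32)),3,True)[:,0])
E
python3 fit.py
```

```text
5798 ((537.3746948242188, 36.00090789794922), (144.6549835205078, 108.7970199584961), 85.88172149658203)
[[477.9224   -32.233166]
 [586.4385   -40.046497]
 [596.827    104.234985]
 [488.3109   112.04831 ]]
yaw -94.11827850341797 origin [538.27239038  48.46863194] x [-0.07181564 -0.99741792] y [ 0.99741792 -0.07181564] medz 0.03812860294439108
roller 110 [52.44033421 66.39681354] [68.02018947 80.42601047]
red [-77.85543305  22.08578008] [68.06988292 85.88973039]
fin 779 [-25.02346023  -6.84855436] [25.42653007  7.94282793] 0.07680460541911471
```

```bash
python3 -m inch '[{"gripper":0.03,"tx":-0.0168,"ty":-0.04,"tz":-0.02,"ax":0,"ay":0,"az":-0.018},{"gripper":0.03,"tx":-0.0168,"ty":-0.04,"tz":-0.02,"ax":0,"ay":0,"az":0},{"gripper":0.03,"tx":-0.0168,"ty":-0.04,"tz":-0.02,"ax":0,"ay":0,"az":0},{"gripper":0.03,"tx":-0.0168,"ty":-0.04,"tz":-0.02,"ax":0,"ay":0,"az":0},{"gripper":0.03,"tx":-0.0168,"ty":-0.04,"tz":-0.02,"ax":0,"ay":0,"az":0},{"gripper":0.03,"tx":-0.0168,"ty":-0.04,"tz":-0.02,"ax":0,"ay":0,"az":0},{"gripper":0.03,"tx":0,"ty":0,"tz":-0.04,"ax":0,"ay":0,"az":0},{"gripper":0.03,"tx":0,"ty":0,"tz":-0.04,"ax":0,"ay":0,"az":0},{"gripper":0.03,"tx":0,"ty":0,"tz":-0.03,"ax":0,"ay":0,"az":0},{"gripper":0.03,"tx":0,"ty":0,"tz":0,"ax":0,"ay":0,"az":0}]'
python3 -m inch '[{"gripper":0.03,"tx":0,"ty":0,"tz":-0.02,"ax":0,"ay":0,"az":0},{"gripper":0.03,"tx":0,"ty":0,"tz":0,"ax":0,"ay":0,"az":0},{"gripper":0.03,"tx":0,"ty":0,"tz":0,"ax":0,"ay":0,"az":0},{"gripper":0.03,"tx":0,"ty":0,"tz":0,"ax":0,"ay":0,"az":0}]'
python3 dock.py top; python3 dock.py side
python3 - <<'E'
from h import *
print(arm.get_state()["eef_pos"]); s=eyes.camera("side"); save(s,"s2.png",(180,150,340,270),4)
E
```

```text
t: 7.95
eef_pos: [0.5917, -0.1947, 0.0538]
tool_rot: [-2.294, -2.133, 0.007]
contact_force: [-1.4, 0.2, -2.8]
finger_gap: 0.0372
grip_force: 90.7
t: 8.35
eef_pos: [0.5979, -0.1965, 0.0415]
tool_rot: [2.298, 2.138, 0.002]
contact_force: [0.3, -0.9, -2.0]
finger_gap: 0.0367
grip_force: 90.8
dock [120.  311.9] 0.89 [0.2075 0.4066 0.    ]
dock [250.7 191.6] 0.6 [0.5441 0.041  0.    ]
mouth [226.  190.8] 0.76 [0.5403 0.1083 0.036 ]
fence [153.2 294. ] 0.97 [0.2555 0.3102 0.02  ]
fence [277.6 171.6] 0.59 [ 0.5977 -0.0381  0.02  ]
roller [270.5 166.1] 0.98 [ 0.6102 -0.0182  0.036 ]
roller [143.1 289.6] 0.71 [0.2679 0.3339 0.036 ]
cassette [250.2 194.7] 0.94 [0.535  0.0425 0.    ]
beaker [296.5 141.1] 0.84 [ 0.694  -0.0947  0.    ]
beaker [189.4 270.2] 0.42 [ 0.3202  0.2151 -0.    ]
pot [251.2 191.4] 0.7 [0.5447 0.0396 0.    ]
pot [201.3 229.7] 0.66 [0.4349 0.1829 0.    ]
nose [281.4 169.6] 0.59 [ 0.6035 -0.0491  0.02  ]
nose [225.  189.6] 0.46 [0.547  0.1131 0.02  ]
wedge [307.3 168.9] 0.73 [ 0.6093 -0.1247  0.    ]
wedge [149.  182.8] 0.18 [0.5745 0.3366 0.    ]
dock [262.6 386.5] 0.89 [ 0.2105  0.4046 -0.    ]
dock [240.7 245.5] 0.78 [ 0.5346  0.0577 -0.    ]
mouth [239.5 391.7] 0.84 [0.2235 0.4597 0.036 ]
mouth [227.4 242.2] 0.59 [0.5427 0.1048 0.036 ]
fence [248.5 221.2] 0.83 [ 0.5742 -0.0325  0.02  ]
fence [274.1 342.3] 0.68 [0.2451 0.3138 0.02  ]
roller [236.9 213.3] 0.62 [ 0.6144 -0.028   0.036 ]
cassette [238.2 247.7] 0.65 [ 0.5339  0.0701 -0.    ]
beaker [227.  205.5] 0.87 [ 0.7075 -0.0919  0.    ]
pot [235.5 278.9] 0.84 [0.4559 0.1807 0.    ]
pot [190.  218.6] 0.69 [0.7513 0.0357 0.    ]
nose [248.2 206. ] 0.71 [ 0.6285 -0.103   0.02  ]
[ 0.59633947 -0.1960843   0.03926798]
```

```bash
python3 -m inch '[{"gripper":0.03,"tx":-0.001,"ty":0,"tz":-0.015,"ax":0,"ay":0,"az":0},{"gripper":0.03,"tx":0,"ty":0,"tz":-0.015,"ax":0,"ay":0,"az":0},{"gripper":0.03,"tx":0,"ty":0,"tz":0,"ax":0,"ay":0,"az":0},{"gripper":0.03,"tx":0,"ty":0,"tz":0,"ax":0,"ay":0,"az":0},{"gripper":0.03,"tx":0.0004,"ty":0.006,"tz":0,"ax":0,"ay":0,"az":0},{"gripper":0.03,"tx":0.0004,"ty":0.006,"tz":0,"ax":0,"ay":0,"az":0},{"gripper":0.03,"tx":0.0004,"ty":0.006,"tz":0,"ax":0,"ay":0,"az":0},{"gripper":0.03,"tx":0.0004,"ty":0.006,"tz":0,"ax":0,"ay":0,"az":0},{"gripper":0.03,"tx":0,"ty":0,"tz":0,"ax":0,"ay":0,"az":0},{"gripper":0.03,"tx":0,"ty":0,"tz":0,"ax":0,"ay":0,"az":0}]'
python3 -c "
from h import *
for i in range(4): eyes.camera('side') if i else save(eyes.camera('side'),'s3.png',(190,150,330,260),5); print(arm.get_state()['eef_pos'],arm.get_state()['contact_force'])"
```

```text
t: 10.4
eef_pos: [0.5969, -0.1717, 0.0093]
tool_rot: [2.299, 2.141, -0.0]
contact_force: [0.4, -0.3, -1.5]
finger_gap: 0.0367
grip_force: 93.3
[ 0.59700305 -0.17198229  0.00937664] [ 0.42540116 -0.46202567 -2.1471138 ]
[ 0.5970109  -0.17214948  0.00940163] [ 0.65559038 -1.22967974 -1.84954972]
[ 0.59702131 -0.17224355  0.00940365] [-0.14428241  0.18490125 -1.88140153]
[ 0.59699934 -0.17229888  0.00937044] [-0.43319301 -0.34718348 -1.11362004]
```

View pics/s3.png

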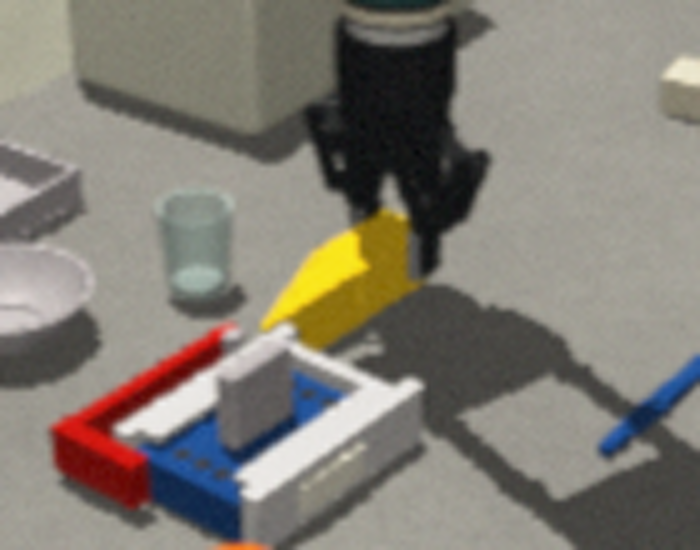

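The nose has just entered the gap between the rail end at (290,335) and the roller at (232,330), with no contact force. Next I drive it in.

```bash
python3 -m inch '[{"gripper":0.03,"tx":0.0006,"ty":0.008,"tz":0,"ax":0,"ay":0,"az":0},{"gripper":0.03,"tx":0.0006,"ty":0.008,"tz":0,"ax":0,"ay":0,"az":0},{"gripper":0.03,"tx":0.0006,"ty":0.008,"tz":0,"ax":0,"ay":0,"az":0},{"gripper":0.03,"tx":0.0006,"ty":0.008,"tz":0,"ax":0,"ay":0,"az":0},{"gripper":0.03,"tx":0.0006,"ty":0.008,"tz":0,"ax":0,"ay":0,"az":0},{"gripper":0.03,"tx":0,"ty":0,"tz":0,"ax":0,"ay":0,"az":0}]'
python3 -m inch '[{"gripper":0.03,"tx":0.0005,"ty":0.008,"tz":0,"ax":0,"ay":0,"az":0},{"gripper":0.03,"tx":0.0005,"ty":0.008,"tz":0,"ax":0,"ay":0,"az":0},{"gripper":0.03,"tx":0.0005,"ty":0.008,"tz":0,"ax":0,"ay":0,"az":0},{"gripper":0.03,"tx":0.0005,"ty":0.008,"tz":0,"ax":0,"ay":0,"az":0},{"gripper":0.03,"tx":0.0005,"ty":0.008,"tz":0,"ax":0,"ay":0,"az":0},{"gripper":0.03,"tx":0,"ty":0,"tz":0,"ax":0,"ay":0,"az":0}]'
```

```text
t: 11.2
eef_pos: [0.5995, -0.1306, 0.009]
tool_rot: [-2.298, -2.14, 0.0]
contact_force: [-0.7, 1.0, -2.5]
finger_gap: 0.037
grip_force: 93.2
t: 11.8
eef_pos: [0.6021, -0.0909, 0.0091]
tool_rot: [-2.299, -2.14, -0.0]
contact_force: [-1.8, -1.0, -3.5]
finger_gap: 0.0366
grip_force: 93.1
```

```bash
python3 -m inch '[{"gripper":0.03,"tx":0.0005,"ty":0.008,"tz":0,"ax":0,"ay":0,"az":0},{"gripper":0.03,"tx":0.0005,"ty":0.008,"tz":0,"ax":0,"ay":0,"az":0},{"gripper":0.03,"tx":0.0005,"ty":0.008,"tz":0,"ax":0,"ay":0,"az":0},{"gripper":0.03,"tx":0.0005,"ty":0.008,"tz":0,"ax":0,"ay":0,"az":0},{"gripper":0.03,"tx":0,"ty":0.001,"tz":0,"ax":0,"ay":0,"az":0},{"gripper":0.03,"tx":0,"ty":0,"tz":0,"ax":0,"ay":0,"az":0},{"gripper":0.03,"tx":0,"ty":0,"tz":0,"ax":0,"ay":0,"az":0}]'
python3 -c "
from h import *
save(eyes.camera('side'),'s4.png',(190,150,330,260),5); save(eyes.camera('top'),'t4.png',(200,130,340,240),5)
a=cv2.imread('pics/s4.png');b=cv2.imread('pics/t4.png');cv2.imwrite('pics/st4.png',cv2.resize(np.hstack([a,b]),(800,314)))"
```

```text
t: 12.5
eef_pos: [0.6044, -0.0584, 0.0092]
tool_rot: [-2.3, -2.139, -0.001]
contact_force: [-1.0, 0.6, -2.7]
finger_gap: 0.0369
grip_force: 93.2
```

View pics/st4.png

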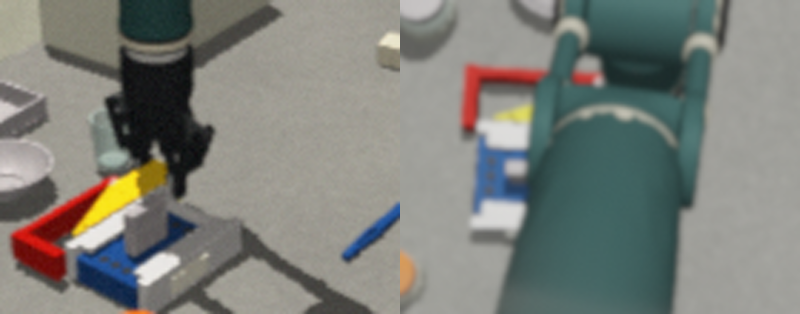

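The catch is out along +y, the bar is clear of the mouth, and the wedge sits between the rail and the roller. I'll release it with a small opening, rise, and look.

```bash
python3 -m inch '[{"gripper":0.06,"tx":0,"ty":0,"tz":0,"ax":0,"ay":0,"az":0},{"gripper":0.06,"tx":0,"ty":0,"tz":0,"ax":0,"ay":0,"az":0},{"gripper":0.06,"tx":0,"ty":0,"tz":0,"ax":0,"ay":0,"az":0},{"gripper":0.06,"tx":0,"ty":0,"tz":0,"ax":0,"ay":0,"az":0},{"gripper":0.06,"tx":0,"ty":0,"tz":0.02,"ax":0,"ay":0,"az":0},{"gripper":0.06,"tx":0,"ty":0,"tz":0.03,"ax":0,"ay":0,"az":0},{"gripper":0.06,"tx":0,"ty":0,"tz":0.04,"ax":0,"ay":0,"az":0},{"gripper":0.06,"tx":0,"ty":0,"tz":0.045,"ax":0,"ay":0,"az":0},{"gripper":0.06,"tx":0,"ty":0,"tz":0.045,"ax":0,"ay":0,"az":0}]'
python3 -m inch '[{"gripper":0.06,"tx":-0.013,"ty":0.03,"tz":0.03,"ax":0,"ay":0,"az":0},{"gripper":0.06,"tx":-0.013,"ty":0.03,"tz":0.03,"ax":0,"ay":0,"az":0},{"gripper":0.06,"tx":-0.013,"ty":0.03,"tz":0,"ax":0,"ay":0,"az":0},{"gripper":0.06,"tx":-0.013,"ty":0.01,"tz":0,"ax":0,"ay":0,"az":0},{"gripper":0.06,"tx":-0.013,"ty":0,"tz":0,"ax":0,"ay":0,"az":0},{"gripper":0.06,"tx":0,"ty":0,"tz":0,"ax":0,"ay":0,"az":0},{"gripper":0.06,"tx":0,"ty":0,"tz":0,"ax":0,"ay":0,"az":0},{"gripper":0.06,"tx":0,"ty":0,"tz":0,"ax":0,"ay":0,"az":0}]'
python3 dock.py wrist; python3 fit.py; python3 -c "
import numpy as np,cv2
c=np.load('cl.npz')['c']; cv2.imwrite('pics/w5.png',cv2.resize(c[:,:,::-1],None,fx=1.4,fy=1.4))"
```

```text
t: 13.5
eef_pos: [0.6041, -0.0591, 0.1908]
tool_rot: [-2.3, -2.14, 0.0]
contact_force: [0.9, 1.1, -0.3]
finger_gap: 0.06
grip_force: 0.0
t: 14.3
eef_pos: [0.5396, 0.0399, 0.2487]
tool_rot: [-2.301, -2.138, 0.001]
contact_force: [-0.6, 0.1, -0.2]
finger_gap: 0.0598
grip_force: 0.0
dock [166.3  34. ] 0.37 [0.4423 0.1826 0.    ]
dock [439.1  40.1] 0.34 [0.7112 0.1572 0.    ]
fence [320.2 241.6] 0.58 [ 0.5841 -0.0414  0.02  ]
roller [370.2 223. ] 0.87 [ 0.6355 -0.0174  0.036 ]
cassette [276.3 159.6] 0.58 [0.5417 0.0504 0.    ]
pot [165.  33.] 0.93 [0.4412 0.1836 0.    ]
nose [327.3 121.6] 0.93 [0.5957 0.0882 0.02  ]
nose [440.8  40.9] 0.2 [0.7044 0.1543 0.02  ]
wedge [335.1 192.7] 0.95 [0.605  0.0082 0.    ]
wedge [328.  120.9] 0.24 [0.5992 0.0874 0.    ]
7037 ((537.2371826171875, 36.05266571044922), (143.7245635986328, 108.04518127441406), 85.78176879882812)
[[478.07507  -31.641293]
 [585.8275   -39.58861 ]
 [596.3993   103.74663 ]
 [488.64685  111.69394 ]]
yaw -94.21823120117189 origin [538.15662678  48.51880474] x [-0.07355553 -0.99729112] y [ 0.99729112 -0.07355553] medz 0.03799588858526587
roller 137 [52.38453901 93.50543011] [ 67.15234749 106.25463625]
red [-77.30723174  47.6024867 ] [ 67.1688967  111.46851669]
fin 842 [-24.86853344  -6.90683167] [25.28512289  6.55575887] 0.07692703699439249
wedge 4003 [-43.92349532  53.86819587] [115.05015103  92.36627961]
[[115.05015   74.94517 ]
 [105.37454   91.629616]
 [ 43.511524  91.637314]
 [-43.82469   54.381924]
 [112.93413   54.262222]]
```

View pics/w5.png

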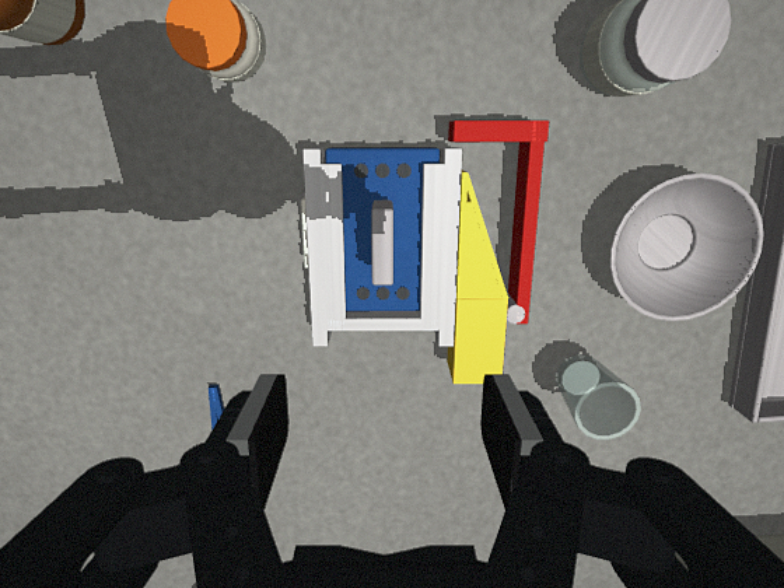

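The catch is held at 26 mm, the roller sits on the wedge's full thickness, and the nose is at dock x = −44 mm. Now for the fin: it is at display (383,243), dock centre.

```bash
python3 -m inch '[{"gripper":0.045,"tx":-0.001,"ty":0.0085,"tz":-0.04,"ax":0,"ay":0,"az":0},{"gripper":0.045,"tx":0,"ty":0,"tz":-0.04,"ax":0,"ay":0,"az":0},{"gripper":0.045,"tx":0,"ty":0,"tz":-0.03,"ax":0,"ay":0,"az":0},{"gripper":0.045,"tx":0,"ty":0,"tz":0,"ax":0,"ay":0,"az":0},{"gripper":0.045,"tx":0,"ty":0,"tz":0,"ax":0,"ay":0,"az":0}]'
python3 dock.py wrist; python3 fit.py | grep -E "fin|origin"
```

```text
t: 15.3
eef_pos: [0.5383, 0.0494, 0.1394]
tool_rot: [-2.299, -2.14, 0.001]
contact_force: [-0.7, 0.4, 0.9]
finger_gap: 0.045
grip_force: 0.0
mouth [276.4 124.3] 0.72 [0.5433 0.1082 0.036 ]
roller [405.5 281.8] 0.75 [ 0.6336 -0.0162  0.036 ]
roller [543.9 209.6] 0.61 [0.7301 0.035  0.036 ]
cassette [273.3 196. ] 0.85 [0.5367 0.0491 0.    ]
beaker [457.4 331.3] 0.91 [ 0.6965 -0.0919  0.    ]
pot [127.   18.6] 0.61 [0.4435 0.1854 0.    ]
nose [354.  146.8] 0.82 [0.5981 0.0871 0.02  ]
wedge [363.5 238.6] 0.59 [0.6099 0.0065 0.    ]
wedge [277.6 122.8] 0.45 [0.5442 0.1066 0.    ]
yaw -94.16382598876955 origin [538.7615494  54.5594404] x [-0.07260852 -0.99736052] y [ 0.99736052 -0.07260852] medz 0.03802391332219404
fin 1741 [-18.92149038  -6.95592681] [30.54725656  6.67897682] 0.07690267397184522
```

```bash
python3 -m inch '[{"gripper":0.045,"tx":0,"ty":-0.001,"tz":-0.035,"ax":0,"ay":0,"az":0},{"gripper":0.045,"tx":0,"ty":0,"tz":-0.03,"ax":0,"ay":0,"az":0},{"gripper":0.045,"tx":0,"ty":0,"tz":-0.02,"ax":0,"ay":0,"az":0},{"gripper":0.045,"tx":0,"ty":0,"tz":-0.013,"ax":0,"ay":0,"az":0},{"gripper":0.045,"tx":0,"ty":0,"tz":0,"ax":0,"ay":0,"az":0},{"gripper":0.045,"tx":0,"ty":0,"tz":0,"ax":0,"ay":0,"az":0}]'
python3 -m inch '[{"gripper":0.008,"tx":0,"ty":0,"tz":0,"ax":0,"ay":0,"az":0},{"gripper":0.008,"tx":0,"ty":0,"tz":0,"ax":0,"ay":0,"az":0},{"gripper":0.008,"tx":0,"ty":0,"tz":0,"ax":0,"ay":0,"az":0},{"gripper":0.008,"tx":0,"ty":0,"tz":0,"ax":0,"ay":0,"az":0},{"gripper":0.008,"tx":0,"ty":0,"tz":0,"ax":0,"ay":0,"az":0},{"gripper":0.008,"tx":0,"ty":0,"tz":0,"ax":0,"ay":0,"az":0},{"gripper":0.008,"tx":0,"ty":0,"tz":0,"ax":0,"ay":0,"az":0}]' 80
```

```text
t: 16.4
eef_pos: [0.5389, 0.0484, 0.0418]
tool_rot: [2.3, 2.14, 0.001]
contact_force: [-0.0, 0.2, -0.7]
finger_gap: 0.0449
grip_force: 0.0
t: 17.1
eef_pos: [0.5397, 0.0485, 0.0428]
tool_rot: [2.299, 2.139, 0.003]
contact_force: [-0.4, 0.0, 6.6]
finger_gap: 0.0131
grip_force: 79.4
```

```bash
python3 -m inch '[{"gripper":0.008,"tx":0,"ty":0,"tz":0.001,"ax":0,"ay":0,"az":0},{"gripper":0.008,"tx":0.0004,"ty":0.005,"tz":0,"ax":0,"ay":0,"az":0},{"gripper":0.008,"tx":0.0007,"ty":0.01,"tz":0,"ax":0,"ay":0,"az":0},{"gripper":0.008,"tx":0.0007,"ty":0.01,"tz":0,"ax":0,"ay":0,"az":0},{"gripper":0.008,"tx":0.0007,"ty":0.01,"tz":0,"ax":0,"ay":0,"az":0},{"gripper":0.008,"tx":0,"ty":0,"tz":0,"ax":0,"ay":0,"az":0}]'
python3 -m inch '[{"gripper":0.008,"tx":0.0007,"ty":0.01,"tz":0,"ax":0,"ay":0,"az":0},{"gripper":0.008,"tx":0.0007,"ty":0.01,"tz":0,"ax":0,"ay":0,"az":0},{"gripper":0.008,"tx":0.0007,"ty":0.01,"tz":0,"ax":0,"ay":0,"az":0},{"gripper":0.008,"tx":0.0007,"ty":0.01,"tz":0,"ax":0,"ay":0,"az":0},{"gripper":0.008,"tx":0.0007,"ty":0.01,"tz":0,"ax":0,"ay":0,"az":0},{"gripper":0.008,"tx":0.0007,"ty":0.01,"tz":0,"ax":0,"ay":0,"az":0},{"gripper":0.008,"tx":0.0007,"ty":0.01,"tz":0,"ax":0,"ay":0,"az":0},{"gripper":0.008,"tx":0.0007,"ty":0.01,"tz":0,"ax":0,"ay":0,"az":0},{"gripper":0.008,"tx":0.0007,"ty":0.01,"tz":0,"ax":0,"ay":0,"az":0},{"gripper":0.008,"tx":0,"ty":0,"tz":0,"ax":0,"ay":0,"az":0}]'
```

```text
t: 17.7
eef_pos: [0.5414, 0.0845, 0.0428]
tool_rot: [2.3, 2.14, 0.002]
contact_force: [-0.0, 1.2, 4.4]
finger_gap: 0.0131
grip_force: 79.3
t: 18.7
eef_pos: [0.5474, 0.1723, 0.0428]
tool_rot: [2.297, 2.14, -0.003]
contact_force: [-0.6, -7.0, 6.9]
finger_gap: 0.0132
grip_force: 79.6
```

```bash
python3 -m inch '[{"gripper":0.008,"tx":0.0003,"ty":0.004,"tz":0,"ax":0,"ay":0,"az":0},{"gripper":0.008,"tx":0,"ty":0,"tz":0.01,"ax":0,"ay":0,"az":0},{"gripper":0.008,"tx":0,"ty":0,"tz":0.02,"ax":0,"ay":0,"az":0},{"gripper":0.008,"tx":0,"ty":0,"tz":0.03,"ax":0,"ay":0,"az":0},{"gripper":0.008,"tx":0,"ty":0,"tz":0.02,"ax":0,"ay":0,"az":0},{"gripper":0.008,"tx":0,"ty":0,"tz":0,"ax":0,"ay":0,"az":0},{"gripper":0.008,"tx":0,"ty":0,"tz":0,"ax":0,"ay":0,"az":0}]'
cat > mat.py <<'E'
from h import *
np.set_printoptions(precision=4,suppress=True)
for cam in("top","side","wrist"):
    p=eyes.camera(cam); hsv=cv2.cvtColor(p["color"],cv2.COLOR_RGB2HSV)
    m=cv2.inRange(hsv,(50,120,30),(75,255,255)); m=cv2.morphologyEx(m,cv2.MORPH_OPEN,np.ones((3,3)))
    v,u=np.nonzero(m)
    if len(u)<200: continue
    f=np.array([world(p,(a,b),.002)[:2]*1000 for a,b in zip(u,v)],np.float32)
    print(cam,len(f),cv2.minAreaRect(f));
E
python3 mat.py
python3 -c "
from h import *
p=eyes.camera('side');save(p,'s6.png',(60,150,360,380),2.6)"
```

```text
t: 19.4
eef_pos: [0.5464, 0.1773, 0.1208]
tool_rot: [-2.299, -2.139, 0.003]
contact_force: [-0.1, -0.4, -6.1]
finger_gap: 0.0129
grip_force: 78.6
top 963 ((560.2366333007812, 351.28448486328125), (162.86050415039062, 142.71115112304688), 68.67884826660156)
side 4097 ((576.7034912109375, 336.7257080078125), (188.4647674560547, 189.22174072265625), 68.96895599365234)
wrist 31937 ((560.0904541015625, 291.1578369140625), (97.09789276123047, 188.79824829101562), 69.40565490722656)
```

View pics/s6.png

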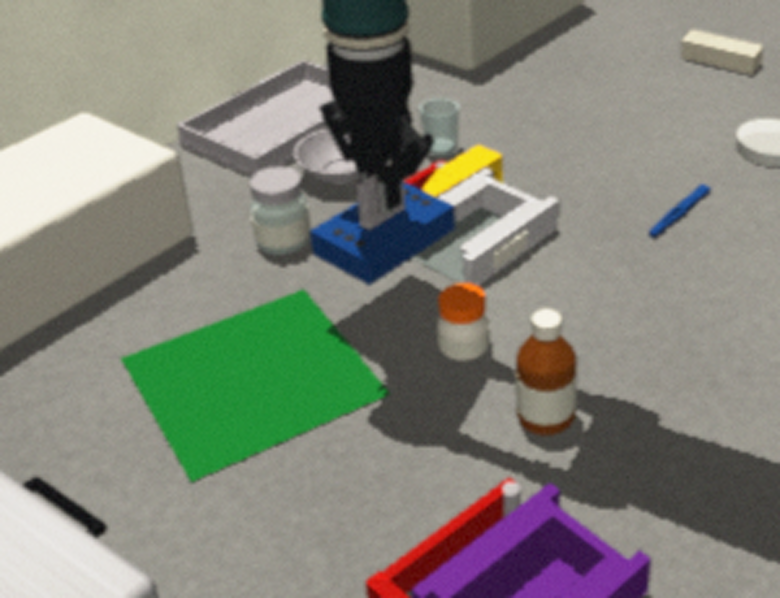

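The cassette is out, level and clear of the dock. The whole mat shows in the side view, fitted at 189 x 189 mm with its centre at (0.577, 0.337). I'll carry it over, aligning it with the mat on the way.

```bash
python3 -m inch '[{"gripper":0.008,"tx":0.006,"ty":0.03,"tz":0,"ax":0,"ay":0,"az":-0.059},{"gripper":0.008,"tx":0.006,"ty":0.035,"tz":0,"ax":0,"ay":0,"az":-0.059},{"gripper":0.008,"tx":0.006,"ty":0.035,"tz":0,"ax":0,"ay":0,"az":-0.059},{"gripper":0.008,"tx":0.006,"ty":0.035,"tz":0,"ax":0,"ay":0,"az":-0.059},{"gripper":0.008,"tx":0.006,"ty":0.025,"tz":-0.02,"ax":0,"ay":0,"az":-0.059},{"gripper":0.008,"tx":0,"ty":0,"tz":-0.02,"ax":0,"ay":0,"az":0},{"gripper":0.008,"tx":0,"ty":0,"tz":-0.015,"ax":0,"ay":0,"az":0},{"gripper":0.008,"tx":0,"ty":0,"tz":0,"ax":0,"ay":0,"az":0},{"gripper":0.008,"tx":0,"ty":0,"tz":0,"ax":0,"ay":0,"az":0},{"gripper":0.008,"tx":0,"ty":0,"tz":0,"ax":0,"ay":0,"az":0}]'
cat > cas.py <<'E'
from h import *
np.set_printoptions(precision=4,suppress=True)
import sys
for cam in sys.argv[1:]:
    p=eyes.camera(cam); hsv=cv2.cvtColor(p["color"],cv2.COLOR_RGB2HSV); d=p["range_z"]
    for nm,lo,hi in(("mat",(50,120,20),(75,255,255)),("cassette",(100,120,20),(120,255,255))):
        m=cv2.morphologyEx(cv2.inRange(hsv,lo,hi),cv2.MORPH_OPEN,np.ones((3,3)))
        v,u=np.nonzero(m); f=np.array([world(p,(a,b)) for a,b in zip(u,v) if 1<a<558 and 1<b<418])
        f=f[(abs(f[:,0]-.577)<.16)&(abs(f[:,1]-.337)<.16)]
        if nm=="cassette": f=f[f[:,2]>f[:,2].max()-.01]
        print(cam,nm,len(f),np.median(f[:,2]),cv2.minAreaRect((f[:,:2]*1000).astype(np.float32)))
E
python3 cas.py wrist side
```

```text
t: 20.6
eef_pos: [0.5784, 0.3372, 0.0683]
tool_rot: [2.59, 1.778, 0.003]
contact_force: [-1.0, 1.1, -5.6]
finger_gap: 0.0129
grip_force: 78.4
wrist mat 47435 0.0010646968673448665 ((580.6044921875, 345.34832763671875), (166.86317443847656, 190.4423828125), 69.09100341796875)
wrist cassette 48 0.10892128917335102 ((578.1292114257812, 336.6533508300781), (23.130918502807617, 50.467857360839844), 68.52336883544922)
side mat 2606 0.0015570259690499966 ((577.3844604492188, 335.92755126953125), (188.9315185546875, 190.47694396972656), 69.03529357910156)
side cassette 3 0.06551423813307566 ((590.4688110351562, 362.21014404296875), (0.20671594142913818, 5.816316604614258), 64.0313491821289)
```

```bash
python3 -m inch '[{"gripper":0.008,"tx":-0.001,"ty":-0.001,"tz":-0.01,"ax":0,"ay":0,"az":0},{"gripper":0.008,"tx":0,"ty":0,"tz":-0.007,"ax":0,"ay":0,"az":0},{"gripper":0.008,"tx":0,"ty":0,"tz":-0.004,"ax":0,"ay":0,"az":0},{"gripper":0.008,"tx":0,"ty":0,"tz":-0.002,"ax":0,"ay":0,"az":0},{"gripper":0.008,"tx":0,"ty":0,"tz":0,"ax":0,"ay":0,"az":0},{"gripper":0.008,"tx":0,"ty":0,"tz":0,"ax":0,"ay":0,"az":0}]'
```

```text
t: 21.3
eef_pos: [0.5764, 0.3363, 0.0448]
tool_rot: [2.589, 1.779, -0.001]
contact_force: [-3.6, -2.2, 1.1]
finger_gap: 0.0131
grip_force: 79.7
```

```bash
python3 -m inch '[{"gripper":0.045,"tx":0,"ty":0,"tz":0,"ax":0,"ay":0,"az":0},{"gripper":0.045,"tx":0,"ty":0,"tz":0,"ax":0,"ay":0,"az":0},{"gripper":0.045,"tx":0,"ty":0,"tz":0,"ax":0,"ay":0,"az":0},{"gripper":0.045,"tx":0,"ty":0,"tz":0,"ax":0,"ay":0,"az":0},{"gripper":0.045,"tx":0,"ty":0,"tz":0.02,"ax":0,"ay":0,"az":0},{"gripper":0.045,"tx":0,"ty":0,"tz":0.04,"ax":0,"ay":0,"az":0},{"gripper":0.045,"tx":0,"ty":0,"tz":0.045,"ax":0,"ay":0,"az":0},{"gripper":0.045,"tx":0,"ty":0,"tz":0.045,"ax":0,"ay":0,"az":0},{"gripper":0.045,"tx":0,"ty":0,"tz":0.045,"ax":0,"ay":0,"az":0},{"gripper":0.045,"tx":0,"ty":0,"tz":0,"ax":0,"ay":0,"az":0}]'
python3 cas.py wrist side
python3 -c "
from h import *
a=eyes.camera('side')
save(a,'s7.png',(60,120,360,350),2.6)"
```

```text
t: 22.3
eef_pos: [0.5808, 0.3388, 0.2494]
tool_rot: [2.588, 1.778, 0.025]
contact_force: [0.9, 1.0, 1.1]
finger_gap: 0.0449
grip_force: 0.0
wrist mat 19917 0.0010400355500739256 ((576.22998046875, 334.4813232421875), (189.4456787109375, 189.8329315185547), 69.21556854248047)
wrist cassette 2 0.040306192138682584 ((590.93701171875, 355.112548828125), (0.5642661452293396, 0.0), -97.05199432373047)
side mat 2340 0.0015222532248565512 ((578.2722778320312, 335.44866943359375), (189.4608154296875, 191.93614196777344), 68.97413635253906)
side cassette 1 0.05282637128650591 ((588.3977661132812, 361.5633850097656), (0.0, 0.0), 0.0)
```

View pics/s7.png

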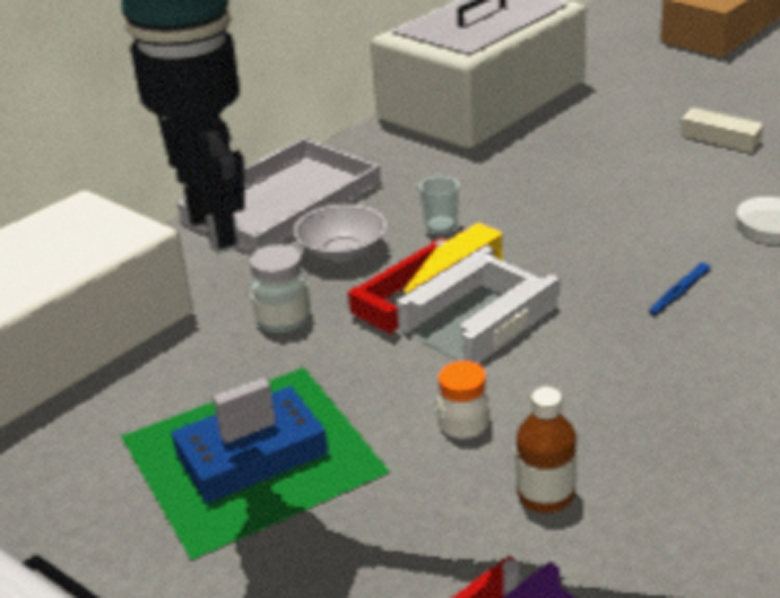

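The cassette sits flat in the middle of the mat. The wedge still holds the catch open, everything else is undisturbed and the gripper is clear.

```bash
python3 -c "
from workcell import arm
print(arm.close_job())"
```

```text
the job is handed in; nothing more can be done
None
```

The job is handed in at about 22 s of the 64 s allowed: the wedge holds the catch open at 26 mm by itself, the cassette lies flat in the middle of the green mat, and in the last picture nothing else looks disturbed.

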